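# Undo the two captive thumbscrews and take the cover off the network unit

### The arm

A 7-joint arm with a two-finger parallel gripper is mounted at the origin on a cart in front of the work surface, level with it; the furniture and walls round the work are solid. World frame = base frame: x ahead of the robot, y to its left, z up, the work surface at z = 0. Lengths are in m, angles in rad, forces in N, time in s.
With the tool pointing down it reaches from about 0.4 to 0.85 m from the base axis. Payload 10.4 kg.
Tool frame: the origin (TCP) lies midway between the tips of the shut fingers; the grasp point (between the pads) lies 19 mm behind it; z points along the fingers, y is the line along which they close (so a half turn about z gives the same grasp; the last joint's range is limited). The gripper opens to 85 mm and grips with 20 to 120 N. Pads are 22 mm wide; open, the fingers measure 114 mm over their backs; the gripper's body (76 mm by 85 mm) begins 54 mm behind the grasp point. The pads swing forward as they close: fully open they stand 13 mm farther back than shut.
Start: joints at [1.295, 0.332, -0.065, 1.46, 0.022, 1.35, -0.088], TCP at [0.156, -0.605, 0.231] pointing down, gripper open.
Joint ranges: [-2.6, 2.6], [-0.5, 2.12], [-1.47, 1.34], [0.16, 2.42], [-1.27, 4.41], [0.06, 2.06], [-2.6, 2.6]. Speed limits (rad/s): [2.22, 2.22, 2.79, 2.79, 3.14, 3.14, 3.14].

### API

Orientations are given as a unit quaternion [x, y, z, w].
In Python, from cell import env gives the robot as it stands. The module is installed in compiled form; this text tells all that it offers.
- The arm moves only by the tool servo_tool, never from a script. Its argument "series" is a list that holds one entry, the list of rows, each a list of 5 numbers: the finger opening in mm, from 0 to 85.4, then the shift along the tool's x, y, z in units of 30 mm (1.0 is 30 mm), then the turn about the tool's z in units of 5 degrees (1.0 is 5 degrees). A call has 1 to 5 rows; each row shifts and turns the commanded pose from where the row before left it, along the tool's axes as they then stand; what a row does not reach is not made up. A row lasts 1/12 s, in which the tool goes at most 41.7 mm and 7.16 degrees, less where a joint would pass 70% of its speed; a pose out of reach is approached as far as the arm can. A call is refused whole if a number of a shift passes 1 or a number of a turn 1, either way. A call with a gripper value outside its range is refused whole. The fingers move at their own pace and stop on an object; "force" is the grip in N (left out, the last holds). Time passes only in rows, so rows that do not move let the fingers close. It gives the time, the measured TCP pose, the force, the opening and the grip force at its end, in the units of the state.
- env.observe(): the state, without advancing time (a new reading comes with each control period).
- env.camera(name): name is "scene" or "top" or "wrist"; returns the picture (420x560x3 uint8, red, green, blue); there is no depth.
- env.camera_info(name): a dict with "K" (3x3 intrinsics, pixels), "D" ([k1, k2, p1, p2, k3] as OpenCV has them; the pictures are not rectified), "R" (3x3) and "t" (3): a world point X has camera coordinates R X + t; the wrist camera has in their place "tool_from_camera" (4x4, takes a point from camera to tool coordinates, whose origin is the TCP and whose axes are the flange's). Camera axes: x right, y down, z forward; pixel columns grow to the right and rows downward; lengths in m; the calibration is good to about 2 mm. A picture is of the moment at which its call begins: read the wrist's pose just before it. camera_info takes no time and is no camera call.
- env.job_done(): hands the job in; it is judged then, once.
The state is a dict: "time_s": time; "q": joint angles; "dq": joint speeds; "tau": joint torques, N m; "tcp_pos": TCP position; "tool_rot": TCP orientation; "ft_force": force on the tool from outside, world axes, zero at the start; "ft_torque": the same for the moment, N m; "finger_gap": finger opening in m; "grip_force": force on a finger pad.
Only numpy, scipy, OpenCV 4.12 (cv2) and the standard library are available. Lean on these libraries where they do the work, as an engineer would, in place of code of your own. Each camera call takes 0.05 s, during which the arm holds its last target. There are 200 camera calls.

### The job

Take the cover off the grey network unit: loosen its two captive thumbscrews one after the other, turning each anticlockwise until its spring pops it up, then lift the cover off by its handle without forcing it. Set the cover down gently, right way up and flat on the white note pad, about centred, and let go; do not disturb the other things on the desk.

Things in the scene. Friction and masses are not known exactly. Their poses are not given: they have to be found in the camera images.
- chassis: the grey network unit, an open-topped steel box 141 x 191 x 50 mm (x, y, z), heavy, does not move; origin at the centre of its underside on the desk, z up, y along its long side. The cover caps its top with 1.5 mm play round the walls. A keeper ledge inside each y end holds the foot of one thumbscrew.
- cover: loose grey sheet-metal cap 150 x 200 mm (x, y), 3 mm plate on a 16 mm deep skirt, 0.3 to 0.45 kg; origin at the centre of the skirt's lower edge, z up, plate's top face at z = 19 mm. Seated on the unit the origin is 34 mm above the desk, axes as the unit's; it lifts straight up and is clear after 16 mm. Screws at x = 0, y = +72 (a) and -72 mm (b). Set down, it stands on its skirt.
- cover_handle (a point): centre of the grip bar of the black bridge handle in the middle of the cover: bar 74 mm long along the cover's x, 12 mm wide (y), 10 mm high, its centre 22 mm above the plate's top face (41 mm above the cover's origin), open below between two posts
- screw_a_top (a point): centre of the top of thumbscrew a (cover's +y end): round knurled steel head 20 mm across, 15 mm high, upright, captive on the cover. Done up, the top is about 18 mm above the plate's top face (z = 36.5 to 37 mm in the cover's frame). Once the foot clears its ledge a spring (2 to 5 N) pops the head up by 4 to 5 mm (z = 41 to 41.5 mm); a head still gripped pops up when let go.
- screw_b_top (a point): the same for thumbscrew b (cover's -y end). Both loosen anticlockwise seen from above, turn lightly (under 0.15 N m) and stay where they are left. How far each is done up is not known: it pops up after about 1.6 to 2.9 rad, more than one turn of the wrist, and meets a stop 0.5 rad or more beyond that. Clockwise it meets a stop within 1 rad.
- order_pad: the white note pad, lying fixed on the desk, 297 x 210 x 10 mm (x, y, z); origin at the centre of its underside, z up
- eraser: bystander, leave alone: blue and white eraser 18x44x12 mm, in front of the unit; origin at the centre of its underside
- usb_stick: bystander, leave alone: red USB stick 18x53x8 mm, behind the unit; origin at the centre of its underside
- charger: bystander, leave alone: white charger block 42x59x26 mm, behind the unit; origin at the centre of its underside
- stapler: bystander, leave alone: blue desk stapler 34x125x45 mm, on the right of the desk; origin at the centre of its underside
- mouse: bystander, leave alone: white mouse 104x62x35 mm, on the right of the desk; origin at the centre of its underside

How it is judged:
By the outcome, as a careful person would: the job done as asked, in the order asked, and still so for the second after the job is handed in, with the robot touching nothing.
It also fails if it takes over 72 s, if anything falls off the work surface, if the arm or the gripper's body presses on something with over 40 N, if the wrist force passes 120 N, or if a joint passes its speed limit or range.

## Working session

There is one attempt and no reset: what is moved stays moved. The work goes in short steps, Python scripts to look and compute and a tool call to move; the robot and the scene stay as the last step left them, time stands still between calls to the robot, and variables do not carry over. Pictures are saved under pics/ and viewed, at most 10 in all, crops included, and the job is handed in when it is done.

Besides the shell and the picture viewer there is one more tool, called after "Call:" by a JSON object that holds its "name" and its "arguments". servo_tool: Moves the arm, as the interface text tells. Its arguments: {"type":"object","properties":{"series":{"type":"array","items":{"type":"array","items":{"type":"array","items":{"type":"number"}}}},"force":{"type":"number"}},"required":["series"]}

```bash
mkdir -p pics
python3 - <<'E'
from cell import env
import cv2,numpy as np
s=env.observe();print({k:np.round(v,3).tolist() for k,v in s.items()})
for n in("top","scene"):
    im=env.camera(n);cv2.imwrite(f"pics/{n}0.png",im[:,:,::-1])
    print({k:np.round(v,4).tolist() for k,v in env.camera_info(n).items()})
print(np.round(env.camera_info("wrist")["tool_from_camera"],4).tolist(),env.camera_info("wrist")["K"])
E
```

```text
{'time_s': 0.0, 'q': [1.295, 0.333, -0.065, 1.461, 0.022, 1.35, -0.088], 'dq': [-0.001, 0.0, 0.001, -0.002, -0.0, 0.0, -0.003], 'tau': [0.002, -62.545, 0.05, -39.162, 0.016, 0.01, -0.0], 'tcp_pos': [0.156, -0.605, 0.231], 'tool_rot': [0.992, 0.126, -0.0, -0.001], 'ft_force': [0.47, 0.024, 0.688], 'ft_torque': [-0.013, 0.016, 0.016], 'grip_force': 0.0, 'finger_gap': 0.086}
{'K': [[481.6446, 0.0, 273.0041], [0.0, 481.6446, 216.1886], [0.0, 0.0, 1.0]], 'D': [0.0011, 0.0, 0.0, 0.0, 0.0], 'R': [[-0.0101, -0.9999, 0.0018], [-0.9921, 0.0098, -0.125], [0.125, -0.0031, -0.9922]], 't': [-0.137, 0.5628, 1.1409]}
{'K': [[528.6581, 0.0, 278.0628], [0.0, 528.6581, 210.5058], [0.0, 0.0, 1.0]], 'D': [-0.1277, 0.0, 0.0, 0.0, 0.0], 'R': [[-0.8545, -0.5194, -0.0017], [-0.2786, 0.4611, -0.8425], [0.4384, -0.7194, -0.5388]], 't': [0.4035, 0.2524, 1.3656]}
[[-0.0, -0.9445, -0.3284, 0.0845], [1.0, 0.0, -0.0001, -0.0009], [0.0001, -0.3284, 0.9445, -0.1441], [0.0, 0.0, 0.0, 1.0]] [[372.77593724   0.         276.14443265]
 [  0.         372.77593724 203.14305107]
 [  0.           0.           1.        ]]
```

View pics/top0.png

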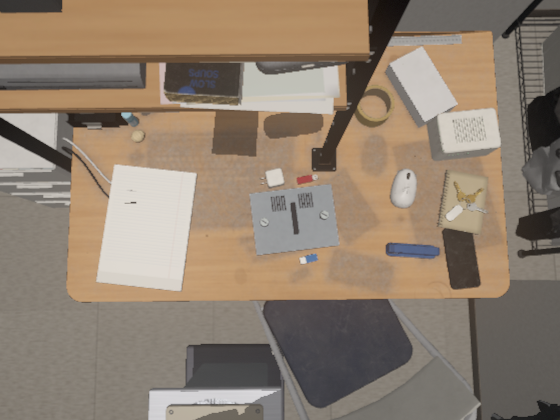

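View pics/scene0.png

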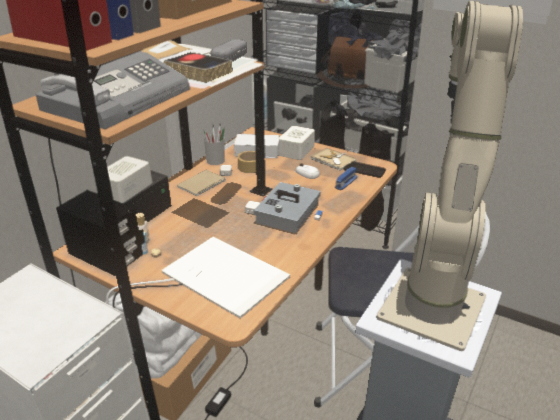

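Top view: the screws are at about (265,222) and (324,215), the handle at (294,218), and the pad corners at (114,166), (196,173), (182,290), (98,281). Scene view: the unit is at about (288,205) and the pad at (226,274).

```bash
cat > h.py <<'E'
from cell import env
import cv2,numpy as np
from scipy.spatial.transform import Rotation as Ro
def cam(n,s=None):
    i=env.camera_info(n);K=np.array(i["K"]);D=np.array(i["D"],float)
    if n=="wrist":
        T=np.eye(4);T[:3,:3]=Ro.from_quat(s["tool_rot"]).as_matrix();T[:3,3]=s["tcp_pos"]
        W=np.linalg.inv(T@np.array(i["tool_from_camera"]));return K,D,W[:3,:3],W[:3,3]
    return K,D,np.array(i["R"]),np.array(i["t"])
def ray(c,uv):
    K,D,R,t=c;p=cv2.undistortPoints(np.array([[uv]],float),K,D)[0,0]
    return -R.T@t,R.T@np.array([p[0],p[1],1])
def at_z(c,uv,z):
    o,d=ray(c,uv);return o+d*(z-o[2])/d[2]
def tri(cs,uvs):
    A=np.zeros((3,3));b=np.zeros(3)
    rs=[ray(c,u) for c,u in zip(cs,uvs)]
    for o,d in rs:
        d=d/np.linalg.norm(d);P=np.eye(3)-np.outer(d,d);A+=P;b+=P@o
    X=np.linalg.solve(A,b)
    return X,[np.linalg.norm(np.cross(X-o,d/np.linalg.norm(d))) for o,d in rs]
def shot(name):
    s=env.observe();im=env.camera("wrist");cv2.imwrite(f"pics/{name}.png",im[:,:,::-1])
    np.savez(f"pics/{name}.npz",tcp_pos=s["tcp_pos"],tool_rot=s["tool_rot"]);return s
E
python3 - <<'E'
from h import *
np.set_printoptions(precision=4,suppress=True)
t=cam("top");s=cam("scene")
for n,uv,z in[("b?",(265,222),.071),("a?",(324,215),.071),("h",(294,218),.08)]:print(n,at_z(t,uv,z))
for a,b in[((114,166),(163,275)),((196,173),(215,238)),((182,290),(289,276)),((98,281),(233,308))]:
    print("pad",at_z(t,a,.01),at_z(s,b,.01))
for uv in[(278,208),(297,188)]:print(at_z(s,uv,.071))
E
```

```text
b? [ 0.5433 -0.1235  0.071 ]
a? [ 0.5586 -0.2634  0.071 ]
h [ 0.551  -0.1918  0.08  ]
pad [0.6964 0.2577 0.01  ] [0.6818 0.273  0.01  ]
pad [0.6764 0.0504 0.01  ] [0.6645 0.0547 0.01  ]
pad [0.3848 0.0818 0.01  ] [0.38   0.0935 0.01  ]
pad [0.4087 0.288  0.01  ] [0.4381 0.2791 0.01  ]
[ 0.5386 -0.109   0.071 ]
[ 0.5491 -0.2471  0.071 ]
```

Call:
{"name": "servo_tool", "arguments": {"series": [[[60,1,-0.6,0,0],[60,1,-0.6,0,0],[60,1,-0.6,0,0],[60,1,-0.6,0,0],[60,1,-0.6,0,0]]]}}

```text
time_s: 0.52
tcp_pos: [0.2798, -0.479, 0.231]
tool_rot: [0.992, 0.126, -0.0, -0.0]
ft_force: [1.6, -1.0, -0.3]
finger_gap: 0.06
grip_force: 0.0
```

Call:
{"name": "servo_tool", "arguments": {"series": [[[60,1,-0.6,0,0],[60,1,-0.6,0,0],[60,1,-0.6,0,0],[60,1,-0.6,0,0],[60,1,-0.6,0,0]]]}}

```text
time_s: 0.93
tcp_pos: [0.4025, -0.3543, 0.2312]
tool_rot: [0.992, 0.126, -0.0, -0.0]
ft_force: [0.2, 0.0, -0.2]
finger_gap: 0.0603
grip_force: 0.0
```

Call:
{"name": "servo_tool", "arguments": {"series": [[[60,1,-0.6,0,0],[60,1,-0.6,0,0],[60,0.5,-0.3,0,0],[60,0,0,0,0],[60,0,0,0,0]]]}}

```text
time_s: 1.35
tcp_pos: [0.4635, -0.2926, 0.2309]
tool_rot: [0.992, 0.127, -0.0, -0.0]
ft_force: [-1.3, -0.1, 0.3]
finger_gap: 0.06
grip_force: 0.0
```

```bash
python3 -c "
from h import *
s=shot('w1');print(np.round(s['tcp_pos'],4),s['tool_rot'],np.round(s['q'],3),s['time_s'])"
```

```text
[ 0.4635 -0.2926  0.2309] [ 9.91871394e-01  1.27243896e-01 -2.65718377e-04 -2.39189672e-04] [ 0.804  0.187 -0.367  1.651  0.069  1.317 -0.889] 1.35
```

Call:
{"name": "servo_tool", "arguments": {"series": [[[60,0.9,-0.6,0,0.0],[60,0.9,-0.6,0,0],[60,0.9,-0.6,0,0],[60,0.9,-0.6,0,0],[60,0,0,0,0]]]}}

```text
time_s: 1.82
tcp_pos: [0.5524, -0.1916, 0.2311]
tool_rot: [0.992, 0.129, 0.001, -0.001]
ft_force: [0.4, 0.8, 0.1]
finger_gap: 0.0601
grip_force: 0.0
```

```bash
python3 -c "
from h import *
s=shot('w2');print(np.round(s['tcp_pos'],4),s['tool_rot'],np.round(s['q'],3),s['time_s'])
a=cv2.imread('pics/w1.png');b=cv2.imread('pics/w2.png');cv2.imwrite('pics/w12.png',np.vstack([a,b])[:, :])
"
```

```text
[ 0.5524 -0.1916  0.2311] [ 9.91662120e-01  1.28857061e-01  7.61449669e-04 -1.23165748e-03] [ 0.628  0.277 -0.447  1.554  0.119  1.338 -1.144] 1.8167
```

View pics/w1.png

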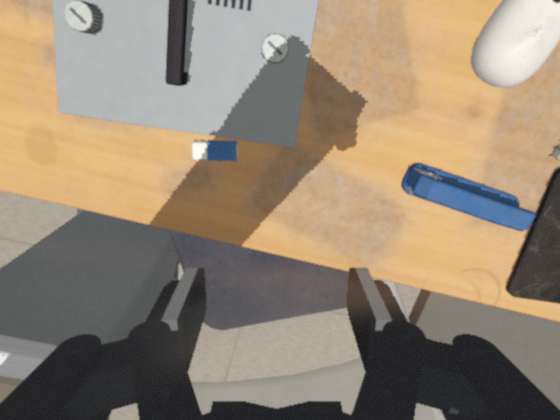

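View pics/w2.png

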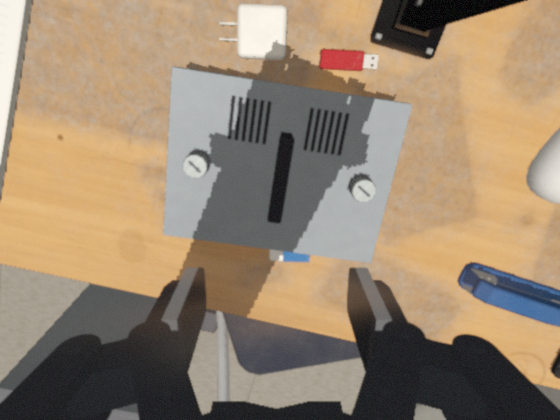

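w1: screw tops at (79,15) and (275,47), near corners at (57,112) and (296,146). w2: screw tops at (196,165) and (363,189), handle bar from (287,134) to (274,221), near corners at (163,235) and (373,262).

Run:
```python
from h import *
np.set_printoptions(precision=4,suppress=True)
c1=cam("wrist",np.load("pics/w1.npz"));c2=cam("wrist",np.load("pics/w2.npz"))
P={}
for n,a,b in[("L",(79,15),(196,165)),("R",(275,47),(363,189)),("cL",(57,112),(163,235)),("cR",(296,146),(373,262)),("hnear",(176,83),(274,221))]:
    X,e=tri([c1,c2],[a,b]);P[n]=X;print(n,X,np.array(e))
d=P["L"]-P["R"];print(np.linalg.norm(d[:2]),np.degrees(np.arctan2(d[1],d[0]))-90,(P["L"]+P["R"])/2)
for uv in[(196,165),(363,189)]:print(at_z(c2,uv,.071))
for uv in[(287,134),(274,221)]:print(at_z(c2,uv,.080))
for uv in[(174,67),(411,104),(373,262),(163,235)]:print("corner",at_z(c2,uv,.053))
```

```text
L [ 0.5469 -0.1223  0.0712] [0.0005 0.0005]
R [ 0.5626 -0.2647  0.0688] [0.0001 0.0001]
cL [ 0.4694 -0.1031  0.0565] [0.0002 0.0002]
cR [ 0.4923 -0.302   0.0551] [0.0003 0.0003]
hnear [ 0.5183 -0.1981  0.0771] [0.0008 0.0008]
0.14327569000596155 6.304899029286773 [ 0.5548 -0.1935  0.07  ]
[ 0.5472 -0.1226  0.071 ]
[ 0.5631 -0.264   0.071 ]
[ 0.5927 -0.1885  0.08  ]
[ 0.5188 -0.1974  0.08  ]
corner [ 0.6173 -0.0876  0.053 ]
corner [ 0.6391 -0.2836  0.053 ]
corner [ 0.4916 -0.303   0.053 ]
corner [ 0.4678 -0.1025  0.053 ]
```

Call:
{"name": "servo_tool", "arguments": {"series": [[[40,-0.1,0.81,0,0],[40,-0.1,0.81,0,0],[40,-0.09,0.82,0,0],[40,0,0,0.7,1],[40,0,0,0.7,1]]], "force": 30}}

```text
time_s: 2.28
tcp_pos: [0.5584, -0.2746, 0.1893]
tool_rot: [0.999, 0.034, 0.0, 0.001]
ft_force: [-0.1, 0.7, -0.5]
finger_gap: 0.0403
grip_force: 0.0
```

Call:
{"name": "servo_tool", "arguments": {"series": [[[40,0,0,0.7,1],[40,0,0,0.7,1],[40,0,0,0.7,1],[40,0,0,0.5,1],[40,0,0,0,0]]]}}

```text
time_s: 2.7
tcp_pos: [0.5563, -0.2714, 0.1077]
tool_rot: [0.99, -0.138, -0.003, -0.0]
ft_force: [-0.9, 0.5, -0.9]
finger_gap: 0.0402
grip_force: 0.0
```

```bash
cat > to.py <<'E'
import sys
from h import *
def to(X):
    s=env.observe();M=Ro.from_quat(s["tool_rot"]).as_matrix()
    d=M.T@(np.array(X)-s["tcp_pos"])/.03
    print("t",round(s["time_s"],2),"tcp",np.round(s["tcp_pos"],4),"psi",round(np.degrees(np.arctan2(M[1,0],M[0,0])),2),"tilt",np.round(M[:2,2],4),"q",np.round(s["q"],2),"units",np.round(d,2),"F",np.round(s["ft_force"],1),"T",np.round(s["ft_torque"],3))
if __name__=="__main__":to([float(v) for v in sys.argv[1:4]])
E
python3 to.py .5628 -.2645 .0555; python3 -c "
from h import *
shot('w3')"
```

```text
t 2.7 tcp [ 0.5563 -0.2714  0.1077] psi -15.91 tilt [-0.0057  0.0012] q [ 0.62  0.44 -0.31  1.6   0.14  1.13 -1.57] units [ 0.16 -0.28  1.74] F [-0.9  0.5 -0.9] T [-0.     0.018  0.005]
```

View pics/w3.png

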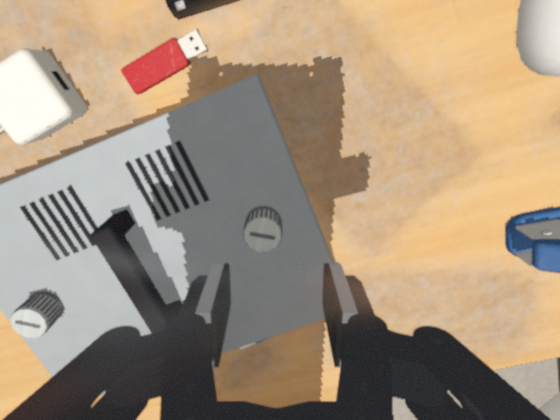

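The screw tops are at about (263,235) (right, the target) and (27,322).

```bash
python3 - <<'E'
from h import *
c=cam("wrist",np.load("pics/w3.npz"))
for uv in[(263,235),(27,322)]:print(np.round(at_z(c,uv,.071),4))
E
python3 to.py .5628 -.2645 .0555
```

```text
[ 0.5614 -0.265   0.071 ]
[ 0.5465 -0.1204  0.071 ]
t 2.75 tcp [ 0.5574 -0.2714  0.1098] psi -15.58 tilt [-0.0035  0.0003] q [ 0.62  0.43 -0.31  1.6   0.14  1.13 -1.56] units [ 0.12 -0.27  1.81] F [0.6 0.3 0.7] T [ 0.032 -0.047 -0.014]
```

Call:
{"name": "servo_tool", "arguments": {"series": [[[40,0.1,-0.25,0,0],[40,0,0,0.4,0],[40,0,0,0.4,0],[40,0,0,0,0],[40,0,0,0,0]]]}}

```text
time_s: 3.17
tcp_pos: [0.5638, -0.2633, 0.0863]
tool_rot: [0.991, -0.135, -0.001, -0.0]
ft_force: [-0.4, -0.1, 0.0]
finger_gap: 0.0403
grip_force: 0.0
```

```bash
python3 to.py .5622 -.2648 .0555
```

```text
t 3.17 tcp [ 0.5638 -0.2633  0.0863] psi -15.48 tilt [-0.0017  0.0006] q [ 0.61  0.46 -0.31  1.62  0.15  1.09 -1.59] units [-0.04  0.06  1.03] F [-0.4 -0.1  0. ] T [-0.036  0.032 -0.027]
```

Descend and grip.

Call:
{"name": "servo_tool", "arguments": {"series": [[[40,-0.04,0.05,0.4,0],[40,0,0,0.4,0],[40,0,0,0.2,0],[40,0,0,0,0],[40,0,0,0,0]]]}}

```text
time_s: 3.58
tcp_pos: [0.5626, -0.2644, 0.0567]
tool_rot: [0.991, -0.135, -0.001, -0.0]
ft_force: [0.5, -0.3, -0.6]
finger_gap: 0.0402
grip_force: 0.0
```

Call:
{"name": "servo_tool", "arguments": {"series": [[[12,0,0,0,0],[12,0,0,0,0],[12,0,0,0,0],[12,0,0,0,0],[12,0,0,0,0]]], "force": 30}}

```text
time_s: 4.0
tcp_pos: [0.5633, -0.2649, 0.058]
tool_rot: [0.991, -0.135, 0.001, 0.0]
ft_force: [-0.8, -1.2, 3.7]
finger_gap: 0.0185
grip_force: 29.5
```

```bash
python3 to.py .5622 -.2648 .0555
```

```text
t 4.0 tcp [ 0.5633 -0.2649  0.058 ] psi -15.52 tilt [ 0.001  -0.0008] q [ 0.6   0.49 -0.3   1.64  0.17  1.04 -1.59] units [-0.04  0.01  0.08] F [-0.8 -1.2  3.7] T [-0.262  0.141 -0.009]
```

Call:
{"name": "servo_tool", "arguments": {"series": [[[12,0,0,0,-1],[12,0,0,0,-1],[12,0,0,0,-1],[12,0,0,0,-1],[12,0,0,0,-1]]]}}

```text
time_s: 4.42
tcp_pos: [0.5633, -0.2648, 0.058]
tool_rot: [0.996, 0.085, 0.0, 0.0]
ft_force: [-1.3, -0.7, 4.4]
finger_gap: 0.0188
grip_force: 29.5
```

Call:
{"name": "servo_tool", "arguments": {"series": [[[12,0,0,0,-1],[12,0,0,0,-1],[12,0,0,0,-1],[12,0,0,0,-1],[12,0,0,0,-1]]]}}

```text
time_s: 4.83
tcp_pos: [0.5632, -0.2646, 0.0579]
tool_rot: [0.954, 0.298, 0.0, 0.0]
ft_force: [-1.2, -0.7, 4.8]
finger_gap: 0.0187
grip_force: 29.5
```

Call:
{"name": "servo_tool", "arguments": {"series": [[[12,0,0,0,-1],[12,0,0,0,-1],[12,0,0,0,-1],[12,0,0,0,0],[12,0,0,0,0]]]}}

```text
time_s: 5.25
tcp_pos: [0.5632, -0.2645, 0.0577]
tool_rot: [0.909, 0.417, 0.0, 0.0]
ft_force: [-0.5, 0.1, 5.2]
finger_gap: 0.0187
grip_force: 29.6
```

```bash
python3 to.py .5622 -.2648 .0555
```

```text
t 5.25 tcp [ 0.5632 -0.2645  0.0577] psi 49.33 tilt [0.0006 0.    ] q [ 0.77  0.53 -0.52  1.63  0.29  1.06 -0.55] units [-0.03 -0.02  0.07] F [-0.5  0.1  5.2] T [0.103 0.223 0.051]
```

Call:
{"name": "servo_tool", "arguments": {"series": [[[12,0,0,0,-1],[12,0,0,0,-1],[12,0,0,0,-1],[12,0,0,0,-1],[12,0,0,0,0]]]}}

```text
time_s: 5.67
tcp_pos: [0.563, -0.2645, 0.0576]
tool_rot: [0.821, 0.571, 0.0, 0.0]
ft_force: [-1.1, 0.2, 5.6]
finger_gap: 0.018
grip_force: 29.7
```

Call:
{"name": "servo_tool", "arguments": {"series": [[[12,0,0,0,-1],[12,0,0,0,-1],[12,0,0,0,-1],[12,0,0,0,0],[12,0,0,0,0]]]}}

```text
time_s: 6.08
tcp_pos: [0.5629, -0.2644, 0.0576]
tool_rot: [0.741, 0.671, -0.0, -0.0]
ft_force: [-2.5, 0.8, 5.9]
finger_gap: 0.0183
grip_force: 29.7
```

Call:
{"name": "servo_tool", "arguments": {"series": [[[12,0,0,0,-1],[12,0,0,0,-1],[12,0,0,0,-1],[12,0,0,0,0],[12,0,0,0,0]]]}}

```text
time_s: 6.5
tcp_pos: [0.5628, -0.2644, 0.0576]
tool_rot: [0.647, 0.762, -0.0, -0.0]
ft_force: [-2.7, 0.8, 6.4]
finger_gap: 0.0183
grip_force: 29.8
```

```bash
python3 to.py .5622 -.2648 .0555
```

```text
t 6.5 tcp [ 0.5628 -0.2644  0.0576] psi 99.33 tilt [-0.0003  0.    ] q [ 0.89  0.57 -0.68  1.62  0.39  1.09  0.26] units [-0.01 -0.02  0.07] F [-2.7  0.8  6.4] T [0.129 0.586 0.107]
```

Call:
{"name": "servo_tool", "arguments": {"series": [[[12,0,0,0,-1],[12,0,0,0,-1],[12,0,0,0,-1],[12,0,0,0,0],[12,0,0,0,0]]]}}

```text
time_s: 6.92
tcp_pos: [0.5628, -0.2645, 0.0576]
tool_rot: [0.542, 0.84, -0.0, -0.0]
ft_force: [-3.8, 0.1, 7.6]
finger_gap: 0.0183
grip_force: 29.8
```

```bash
python3 to.py .5622 -.2648 .0555
```

```text
t 6.92 tcp [ 0.5628 -0.2645  0.0576] psi 114.33 tilt [-0.0005 -0.0001] q [ 0.92  0.59 -0.73  1.62  0.43  1.1   0.5 ] units [-0.   -0.02  0.07] F [-3.8  0.1  7.6] T [ 0.081  0.728 -0.044]
```

Call:
{"name": "servo_tool", "arguments": {"series": [[[12,0,0,0,-1],[12,0,0,0,-1],[12,0,0,0,0],[12,0,0,0,0],[12,0,0,0,0]]]}}

```text
time_s: 7.33
tcp_pos: [0.5627, -0.2645, 0.0576]
tool_rot: [0.467, 0.884, -0.0, -0.0]
ft_force: [-3.1, 0.2, 6.8]
finger_gap: 0.0188
grip_force: 29.8
```

```bash
python3 to.py .5622 -.2648 .0555
```

```text
t 7.33 tcp [ 0.5627 -0.2645  0.0576] psi 124.3 tilt [-0.0006 -0.0002] q [ 0.94  0.6  -0.76  1.62  0.45  1.11  0.66] units [ 0.   -0.02  0.07] F [-3.1  0.2  6.8] T [0.053 0.74  0.003]
```

Call:
{"name": "servo_tool", "arguments": {"series": [[[40,0,0,0,0],[40,0,0,0,0],[40,0,0,0,0],[40,0,0,0,0]]]}}

```text
time_s: 7.67
tcp_pos: [0.5629, -0.2644, 0.0571]
tool_rot: [0.466, 0.885, 0.0, -0.0]
ft_force: [-0.6, 0.2, 0.1]
finger_gap: 0.04
grip_force: 0.0
```

```bash
python3 to.py .5622 -.2648 .0555;python3 -c "
from h import *
shot('w4')"
```

```text
t 7.67 tcp [ 0.5629 -0.2644  0.0571] psi 124.44 tilt [-0.0002  0.0001] q [ 0.94  0.6  -0.76  1.62  0.45  1.11  0.66] units [ 0.   -0.03  0.05] F [-0.6  0.2  0.1] T [-0.012  0.031  0.011]
```

View pics/w4.png

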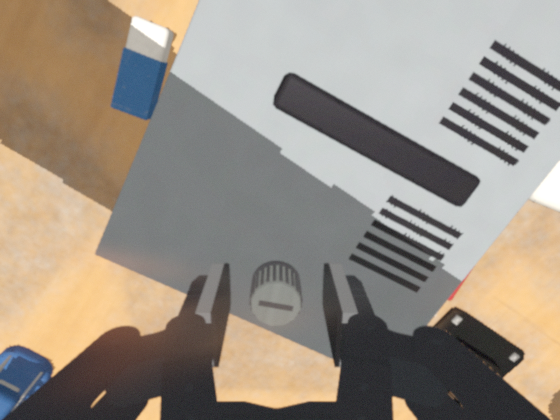

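The head top is centred at about (276,303), roughly 50 px wide.

Run:
```python
from h import *
K,D,R,t=cam("wrist",np.load("pics/w4.npz"))
a=np.linspace(0,2*np.pi,200)
for z in(.0708,.0755):
    P=np.c_[.5629+.01*np.cos(a),-.2644+.01*np.sin(a),0*a+z]
    uv=cv2.projectPoints(P,cv2.Rodrigues(R)[0],t,K,D)[0][:,0];print(z,uv.mean(0),uv.min(0),uv.max(0))
g=cv2.cvtColor(cv2.imread("pics/w4.png"),6)
print("rows",[(r,int(g[r,276])) for r in range(268,336,2)]);print("col",[(c,int(g[303,c])) for c in range(240,314,2)])
```

```text
0.0708 [276.3408633  297.24166401] [251.55923702 275.61482382] [300.92063056 318.29645718]
0.0755 [276.34616599 304.02615317] [250.80904511 281.87649376] [301.67554975 325.57684394]
rows [(268, 119), (270, 113), (272, 114), (274, 115), (276, 116), (278, 116), (280, 125), (282, 138), (284, 149), (286, 149), (288, 149), (290, 152), (292, 151), (294, 150), (296, 151), (298, 150), (300, 151), (302, 142), (304, 100), (306, 98), (308, 122), (310, 150), (312, 147), (314, 149), (316, 148), (318, 148), (320, 149), (322, 149), (324, 147), (326, 134), (328, 133), (330, 133), (332, 131), (334, 163)]
col [(240, 125), (242, 129), (244, 131), (246, 128), (248, 124), (250, 113), (252, 142), (254, 147), (256, 147), (258, 128), (260, 98), (262, 95), (264, 97), (266, 94), (268, 95), (270, 101), (272, 107), (274, 114), (276, 117), (278, 127), (280, 134), (282, 139), (284, 141), (286, 146), (288, 145), (290, 146), (292, 147), (294, 146), (296, 149), (298, 147), (300, 126), (302, 121), (304, 127), (306, 128), (308, 126), (310, 126), (312, 127)]
```

Screw a or b on the right matches the popped height (0.0755). Now the other one.

Call:
{"name": "servo_tool", "arguments": {"series": [[[40,0,0,-0.9,0],[40,0,0,-0.9,1],[40,0,0,0,1],[40,0,0,0,1],[40,0,0,0,1]]]}}

```text
time_s: 8.13
tcp_pos: [0.5631, -0.2646, 0.1118]
tool_rot: [0.614, 0.789, 0.0, 0.0]
ft_force: [0.3, -0.3, -0.9]
finger_gap: 0.0404
grip_force: 0.0
```

Call:
{"name": "servo_tool", "arguments": {"series": [[[40,0,0,0,1],[40,0,0,0,1],[40,0,0,0,1],[40,0,0,0,1],[40,0,0,0,1]]]}}

```text
time_s: 8.55
tcp_pos: [0.5629, -0.2645, 0.1112]
tool_rot: [0.77, 0.638, 0.0, -0.0]
ft_force: [-0.6, 0.9, -1.2]
finger_gap: 0.0398
grip_force: 0.0
```

Call:
{"name": "servo_tool", "arguments": {"series": [[[40,0,0,0,1],[40,0,0,0,1],[40,0,0,0,1],[40,0,0,0,1],[40,0,0,0,1]]]}}

```text
time_s: 8.97
tcp_pos: [0.5629, -0.2644, 0.1112]
tool_rot: [0.89, 0.456, -0.0, -0.0]
ft_force: [-0.1, 0.7, -0.1]
finger_gap: 0.0397
grip_force: 0.0
```

Call:
{"name": "servo_tool", "arguments": {"series": [[[40,0,0,0,1],[40,0,0,0,1],[40,0,0,0,1],[40,0,0,0,1],[40,0,0,0,1]]]}}

```text
time_s: 9.38
tcp_pos: [0.5629, -0.2644, 0.1112]
tool_rot: [0.968, 0.252, -0.0, -0.0]
ft_force: [-0.1, -0.4, -0.6]
finger_gap: 0.0398
grip_force: 0.0
```

Call:
{"name": "servo_tool", "arguments": {"series": [[[40,0,0,0,1],[40,0,0,0,1],[40,0,0,0,1],[40,0,0,0,0],[40,0,0,0,0]]]}}

```text
time_s: 9.8
tcp_pos: [0.563, -0.2644, 0.1112]
tool_rot: [0.992, 0.127, -0.0, 0.0]
ft_force: [-0.8, -0.9, -0.5]
finger_gap: 0.0401
grip_force: 0.0
```

```bash
python3 to.py .5471 -.1214 .0575
```

```text
t 9.8 tcp [ 0.563  -0.2644  0.1112] psi 14.63 tilt [-0.0001 -0.0001] q [ 0.71  0.45 -0.45  1.59  0.21  1.14 -1.1 ] units [ 0.69 -4.75  1.79] F [-0.8 -0.9 -0.5] T [ 0.013  0.009 -0.007]
```

Call:
{"name": "servo_tool", "arguments": {"series": [[[40,0.12,-0.8,0,0],[40,0.12,-0.8,0,0],[40,0.12,-0.8,0,0],[40,0.11,-0.8,0,0],[40,0.11,-0.8,0,0]]]}}

```text
time_s: 10.22
tcp_pos: [0.5495, -0.1429, 0.1113]
tool_rot: [0.992, 0.128, 0.0, 0.0]
ft_force: [-0.0, 0.3, 0.6]
finger_gap: 0.0398
grip_force: 0.0
```

Call:
{"name": "servo_tool", "arguments": {"series": [[[40,0.11,-0.75,0,1],[40,0,0,0.4,1],[40,0,0,0.4,0],[40,0,0,0,0],[40,0,0,0,0]]]}}

```text
time_s: 10.63
tcp_pos: [0.5466, -0.1223, 0.0864]
tool_rot: [0.999, 0.041, -0.001, -0.0]
ft_force: [0.4, -0.4, -0.5]
finger_gap: 0.0405
grip_force: 0.0
```

```bash
python3 to.py .5471 -.1214 .0575
```

```text
t 10.63 tcp [ 0.5466 -0.1223  0.0864] psi 4.64 tilt [-0.0019  0.0001] q [ 0.55  0.36 -0.49  1.78  0.19  1.05 -1.5 ] units [ 0.02 -0.03  0.96] F [ 0.4 -0.4 -0.5] T [ 0.003  0.009 -0.032]
```

Call:
{"name": "servo_tool", "arguments": {"series": [[[40,0.02,-0.03,0.4,0],[40,0,0,0.4,0],[40,0,0,0.15,0],[40,0,0,0,0],[40,0,0,0,0]]]}}

```text
time_s: 11.05
tcp_pos: [0.5476, -0.1205, 0.0583]
tool_rot: [0.999, 0.039, -0.0, -0.0]
ft_force: [0.1, 1.2, 0.4]
finger_gap: 0.0402
grip_force: 0.0
```

Call:
{"name": "servo_tool", "arguments": {"series": [[[12,0,0,0,0],[12,0,0,0,0],[12,0,0,0,0],[12,0,0,0,0],[12,0,0,0,0]]], "force": 30}}

```text
time_s: 11.47
tcp_pos: [0.5483, -0.1208, 0.0594]
tool_rot: [0.999, 0.039, 0.001, 0.0]
ft_force: [-0.4, -1.7, 4.2]
finger_gap: 0.0179
grip_force: 29.4
```

```bash
python3 to.py .5471 -.1214 .0575
```

```text
t 11.47 tcp [ 0.5483 -0.1208  0.0594] psi 4.48 tilt [ 0.0012 -0.0006] q [ 0.54  0.4  -0.48  1.8   0.22  1.   -1.52] units [-0.04  0.02  0.06] F [-0.4 -1.7  4.2] T [-0.362 -0.034 -0.057]
```

Call:
{"name": "servo_tool", "arguments": {"series": [[[12,0,0,0,-1],[12,0,0,0,-1],[12,0,0,0,-1],[12,0,0,0,-1],[12,0,0,0,-1]]]}}

```text
time_s: 11.88
tcp_pos: [0.5481, -0.1202, 0.0593]
tool_rot: [0.967, 0.257, 0.0, 0.0]
ft_force: [-0.9, -0.0, 4.5]
finger_gap: 0.0181
grip_force: 29.5
```

Call:
{"name": "servo_tool", "arguments": {"series": [[[12,0,0,0,-1],[12,0,0,0,-1],[12,0,0,0,-1],[12,0,0,0,-1],[12,0,0,0,-1]]]}}

```text
time_s: 12.3
tcp_pos: [0.5477, -0.1197, 0.0591]
tool_rot: [0.888, 0.46, -0.0, -0.0]
ft_force: [-2.2, 2.2, 4.5]
finger_gap: 0.0181
grip_force: 29.6
```

Call:
{"name": "servo_tool", "arguments": {"series": [[[12,0,0,0,-1],[12,0,0,0,-1],[12,0,0,0,-1],[12,0,0,0,-1],[12,0,0,0,-1]]]}}

```text
time_s: 12.72
tcp_pos: [0.5474, -0.1196, 0.059]
tool_rot: [0.767, 0.641, -0.0, -0.001]
ft_force: [-4.3, 3.2, 6.5]
finger_gap: 0.018
grip_force: 29.7
```

Call:
{"name": "servo_tool", "arguments": {"series": [[[12,0,0,0,-1],[12,0,0,0,-1],[12,0,0,0,-1],[12,0,0,0,0],[12,0,0,0,0]]]}}

```text
time_s: 13.13
tcp_pos: [0.5474, -0.1196, 0.059]
tool_rot: [0.678, 0.735, -0.0, -0.001]
ft_force: [-4.5, 1.1, 6.2]
finger_gap: 0.0182
grip_force: 29.8
```

```bash
python3 to.py .5471 -.1214 .0575
```

```text
t 13.13 tcp [ 0.5474 -0.1196  0.059 ] psi 94.55 tilt [-0.0012  0.0007] q [ 0.76  0.47 -0.77  1.79  0.37  1.04 -0.06] units [-0.06 -0.01  0.05] F [-4.5  1.1  6.2] T [ 0.49   0.874 -0.011]
```

Call:
{"name": "servo_tool", "arguments": {"series": [[[12,0,0,0,-1],[12,0,0,0,-1],[12,0,0,0,-1],[12,0,0,0,0],[12,0,0,0,0]]]}}

```text
time_s: 13.55
tcp_pos: [0.5473, -0.1198, 0.059]
tool_rot: [0.577, 0.817, -0.0, -0.001]
ft_force: [-4.3, 0.8, 6.1]
finger_gap: 0.0182
grip_force: 29.8
```

```bash
python3 to.py .5471 -.1214 .0575
```

```text
t 13.55 tcp [ 0.5473 -0.1198  0.059 ] psi 109.55 tilt [-0.0013  0.0005] q [ 0.8   0.49 -0.81  1.78  0.4   1.05  0.18] units [-0.05 -0.02  0.05] F [-4.3  0.8  6.1] T [0.383 0.906 0.01 ]
```

Call:
{"name": "servo_tool", "arguments": {"series": [[[12,0,0,0,-1],[12,0,0,0,-1],[12,0,0,0,-1],[12,0,0,0,0],[12,0,0,0,0]]]}}

```text
time_s: 13.97
tcp_pos: [0.5472, -0.12, 0.059]
tool_rot: [0.465, 0.885, -0.0, -0.001]
ft_force: [-4.5, 1.0, 6.5]
finger_gap: 0.0182
grip_force: 29.8
```

```bash
python3 to.py .5471 -.1214 .0575
```

```text
t 13.97 tcp [ 0.5472 -0.12    0.059 ] psi 124.53 tilt [-0.0015  0.0003] q [ 0.84  0.5  -0.86  1.78  0.43  1.06  0.42] units [-0.04 -0.03  0.05] F [-4.5  1.   6.5] T [0.206 1.017 0.004]
```

Call:
{"name": "servo_tool", "arguments": {"series": [[[40,0,0,0,0],[40,0,0,0,0],[40,0,0,0,0],[40,0,0,0,0]]]}}

```text
time_s: 14.3
tcp_pos: [0.5478, -0.1205, 0.0587]
tool_rot: [0.466, 0.885, -0.0, 0.0]
ft_force: [0.4, 0.7, -0.3]
finger_gap: 0.0401
grip_force: 0.0
```

```bash
cat > chk.py <<'E'
import sys
from h import *
n=sys.argv[1];s=shot(n);K,D,R,t=cam("wrist",s);x,y=s["tcp_pos"][:2];print(s["tcp_pos"],s["ft_force"])
a=np.linspace(0,2*np.pi,200)
for z in(.0708,.0755):
    uv=cv2.projectPoints(np.c_[x+.01*np.cos(a),y+.01*np.sin(a),0*a+z],cv2.Rodrigues(R)[0],t,K,D)[0][:,0];print(z,uv.mean(0),uv.min(0),uv.max(0))
im=cv2.imread(f"pics/{n}.png");g=cv2.cvtColor(im,6)
c=int(uv.mean(0)[0]);print("rows",[(r,int(g[r,c])) for r in range(262,340,2)])
cv2.imwrite(f"pics/{n}c.png",cv2.resize(im[230:350,200:360],None,fx=3,fy=3))
E
python3 chk.py w5
```

```text
[ 0.54784926 -0.12046335  0.05873761] [ 0.39701585  0.7117441  -0.29638435]
0.0708 [276.23208134 294.87136403] [251.70916033 273.42805215] [300.55510277 315.7511155 ]
0.0755 [276.2354764  301.51380295] [250.97320023 279.55652872] [301.2920648  322.88128956]
rows [(262, 75), (264, 87), (266, 82), (268, 87), (270, 88), (272, 91), (274, 88), (276, 89), (278, 94), (280, 122), (282, 132), (284, 135), (286, 136), (288, 134), (290, 134), (292, 136), (294, 139), (296, 139), (298, 140), (300, 134), (302, 101), (304, 84), (306, 85), (308, 115), (310, 132), (312, 136), (314, 137), (316, 137), (318, 135), (320, 135), (322, 134), (324, 119), (326, 115), (328, 116), (330, 115), (332, 115), (334, 116), (336, 115), (338, 118)]
```

View pics/w5c.png

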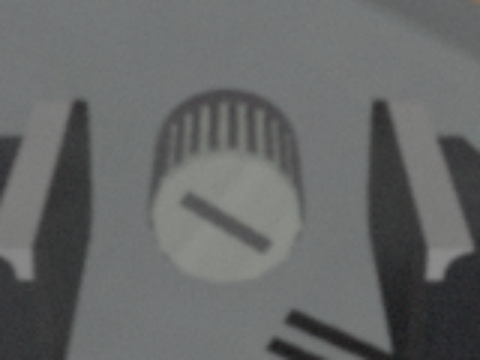

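It has popped up as well: the head's top spans rows 280–323, matching the popped prediction. Now the handle.

Call:
{"name": "servo_tool", "arguments": {"series": [[[60,0,0,-0.9,0],[60,0,0,-0.9,-1],[60,0,0,0,-1],[60,0,0,0,-1],[60,0,0,0,-1]]]}}

```text
time_s: 14.77
tcp_pos: [0.5481, -0.1206, 0.1133]
tool_rot: [0.303, 0.953, -0.0, 0.001]
ft_force: [-0.4, 0.7, -0.5]
finger_gap: 0.0601
grip_force: 0.0
```

Call:
{"name": "servo_tool", "arguments": {"series": [[[60,0,0,0,-1],[60,0,0,0,-1],[60,0,0,0,-1],[60,0,0,0,-1],[60,0,0,0,-1]]]}}

```text
time_s: 15.18
tcp_pos: [0.5479, -0.1204, 0.1128]
tool_rot: [0.089, 0.996, -0.0, 0.0]
ft_force: [-0.9, -0.8, -0.4]
finger_gap: 0.0602
grip_force: 0.0
```

Call:
{"name": "servo_tool", "arguments": {"series": [[[60,0,0,0,-1],[60,0,0,0,-1],[60,0,0,0,-1],[60,0,0,0,-0.35],[60,0,0,0,0]]]}}

```text
time_s: 15.6
tcp_pos: [0.5478, -0.1205, 0.1127]
tool_rot: [-0.055, 0.998, 0.0, -0.0]
ft_force: [-0.8, 0.1, 0.9]
finger_gap: 0.0596
grip_force: 0.0
```

```bash
python3 to.py .5552 -.1927 .058
```

```text
t 15.6 tcp [ 0.5478 -0.1205  0.1127] psi -173.69 tilt [-0.0001  0.0003] q [ 1.01  0.54 -1.11  1.73  0.51  1.2   1.45] units [ 0.02 -2.42  1.82] F [-0.8  0.1  0.9] T [-0.025 -0.001  0.012]
```

Call:
{"name": "servo_tool", "arguments": {"series": [[[60,0.02,-0.6,0,0],[60,0,-0.6,0,0],[60,0,-0.6,0,0],[60,0,-0.6,0,0],[60,0,0,0,0]]]}}

```text
time_s: 16.02
tcp_pos: [0.5549, -0.1966, 0.1124]
tool_rot: [-0.051, 0.999, -0.001, -0.0]
ft_force: [-0.4, -1.0, -0.3]
finger_gap: 0.0597
grip_force: 0.0
```

Call:
{"name": "servo_tool", "arguments": {"series": [[[60,0,0,0.3,0],[60,0,0,0.3,0],[60,0,0,0,0],[60,0,0,0,0]]]}}

```text
time_s: 16.35
tcp_pos: [0.5546, -0.191, 0.0939]
tool_rot: [-0.055, 0.998, 0.0, -0.001]
ft_force: [0.4, 0.4, -0.4]
finger_gap: 0.06
grip_force: 0.0
```

```bash
python3 to.py .5552 -.1927 .058; python3 -c "
from h import *
shot('w6')"
```

```text
t 16.35 tcp [ 0.5546 -0.191   0.0939] psi -173.7 tilt [-0.0014  0.0007] q [ 1.06  0.6  -1.06  1.68  0.56  1.2   1.54] units [-0.02 -0.06  1.2 ] F [ 0.4  0.4 -0.4] T [ 0.017 -0.038 -0.003]
```

View pics/w6.png

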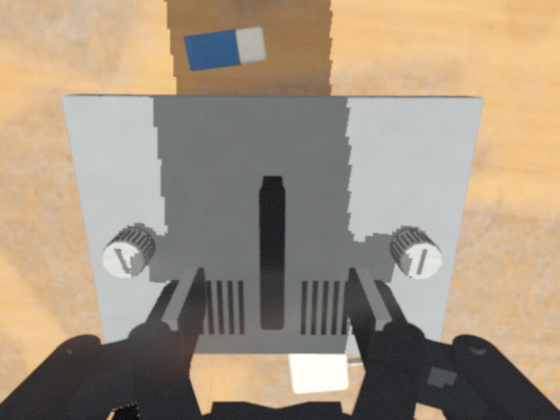

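Aligned: the bar lies at column 272, between the fingers (tool axis 276), and both heads are raised.

Call:
{"name": "servo_tool", "arguments": {"series": [[[60,0,-0.06,0.4,0],[60,0,0,0.4,0],[60,0,0,0.38,0],[60,0,0,0,0],[60,0,0,0,0]]]}}

```text
time_s: 16.82
tcp_pos: [0.5547, -0.1936, 0.0583]
tool_rot: [-0.055, 0.999, 0.0, -0.001]
ft_force: [0.0, -0.2, 0.6]
finger_gap: 0.0599
grip_force: 0.0
```

Call:
{"name": "servo_tool", "arguments": {"series": [[[4,0,0,0,0],[4,0,0,0,0],[4,0,0,0,0],[4,0,0,0,0],[4,0,0,0,0]]], "force": 50}}

```text
time_s: 17.23
tcp_pos: [0.5556, -0.194, 0.06]
tool_rot: [-0.054, 0.999, -0.0, 0.0]
ft_force: [-1.5, 0.6, 4.0]
finger_gap: 0.0108
grip_force: 49.4
```

```bash
python3 to.py .5552 -.1927 .058
```

```text
t 17.23 tcp [ 0.5556 -0.194   0.06  ] psi -173.77 tilt [ 0.0008 -0.0005] q [ 1.04  0.64 -1.03  1.7   0.6   1.14  1.52] units [0.01 0.04 0.07] F [-1.5  0.6  4. ] T [ 0.034  0.176 -0.036]
```

Lift slowly while watching the force.

Call:
{"name": "servo_tool", "arguments": {"series": [[[4,0,0,-0.15,0],[4,0,0,-0.15,0],[4,0,0,-0.15,0],[4,0,0,0,0]]]}}

```text
time_s: 17.57
tcp_pos: [0.5557, -0.1939, 0.0739]
tool_rot: [-0.054, 0.999, -0.0, 0.0]
ft_force: [0.1, -0.4, -2.4]
finger_gap: 0.0108
grip_force: 49.0
```

Call:
{"name": "servo_tool", "arguments": {"series": [[[4,0,0,-0.2,0],[4,0,0,-0.2,0],[4,0,0,-0.2,0],[4,0,0,0,0]]]}}

```text
time_s: 17.9
tcp_pos: [0.556, -0.1939, 0.0925]
tool_rot: [-0.054, 0.999, -0.0, 0.001]
ft_force: [0.6, 0.2, -3.5]
finger_gap: 0.0109
grip_force: 49.0
```

```bash
python3 to.py .5552 -.1927 .16
```

```text
t 17.9 tcp [ 0.556  -0.1939  0.0925] psi -173.76 tilt [ 0.0018 -0.0007] q [ 1.06  0.61 -1.06  1.68  0.56  1.19  1.55] units [ 0.02  0.04 -2.25] F [ 0.6  0.2 -3.5] T [-0.011 -0.077  0.024]
```

Call:
{"name": "servo_tool", "arguments": {"series": [[[4,0,0,-0.7,0],[4,0,0,-0.8,0],[4,0,0,-0.7,0],[4,0,0,0,0],[4,0,0,0,0]]]}}

```text
time_s: 18.32
tcp_pos: [0.5557, -0.194, 0.1574]
tool_rot: [-0.054, 0.999, -0.001, 0.001]
ft_force: [-0.4, 0.6, -4.6]
finger_gap: 0.011
grip_force: 49.3
```

```bash
python3 - <<'E'
from h import *
np.set_printoptions(precision=4,suppress=True)
for n,seed in(("top",(148,227)),("scene",(226,274))):
    im=cv2.imread(f"pics/{n}0.png");g=cv2.medianBlur(im,5)
    m=((g.min(2)>150)&(np.ptp(g.astype(int),axis=2)<45)).astype(np.uint8)
    _,l=cv2.connectedComponents(m);m=(l==l[seed[1],seed[0]]).astype(np.uint8)
    c=max(cv2.findContours(m,0,2)[0],key=cv2.contourArea)[:,0]
    P=np.array([at_z(cam(n),p,.01)[:2] for p in c.astype(float)],np.float32)
    print(n,cv2.minAreaRect(P))
E
python3 to.py .541 .171 .16
```

```text
top ((0.5430459380149841, 0.17404331266880035), (0.21615447103977203, 0.29818862676620483), 83.15779113769531)
scene ((0.5423745512962341, 0.17709040641784668), (0.22199130058288574, 0.3003305494785309), 83.3641128540039)
t 18.32 tcp [ 0.5557 -0.194   0.1574] psi -173.77 tilt [ 0.0016 -0.0011] q [ 1.1   0.54 -1.11  1.62  0.5   1.3   1.59] units [-0.83 12.15 -0.1 ] F [-0.4  0.6 -4.6] T [ 0.019 -0.046  0.059]
```

Call:
{"name": "servo_tool", "arguments": {"series": [[[4,-0.06,0.4,0,0],[4,-0.06,0.7,0,0],[4,-0.06,0.9,0,0],[4,-0.06,0.9,0,0],[4,-0.06,0.9,0,0]]]}}

```text
time_s: 18.73
tcp_pos: [0.5507, -0.0777, 0.1553]
tool_rot: [-0.054, 0.999, 0.0, -0.001]
ft_force: [1.6, -0.0, -3.6]
finger_gap: 0.0107
grip_force: 49.3
```

Call:
{"name": "servo_tool", "arguments": {"series": [[[4,-0.06,0.9,0,0],[4,-0.06,0.9,0,0],[4,-0.06,0.9,0,0],[4,-0.06,0.9,0,0],[4,-0.06,0.9,0,0]]]}}

```text
time_s: 19.15
tcp_pos: [0.5448, 0.0574, 0.1554]
tool_rot: [-0.055, 0.999, -0.0, -0.001]
ft_force: [1.7, 0.3, -2.4]
finger_gap: 0.0108
grip_force: 49.3
```

Call:
{"name": "servo_tool", "arguments": {"series": [[[4,-0.06,0.9,0,0],[4,-0.06,0.9,0,0],[4,-0.06,0.9,0,0],[4,-0.06,0.6,0,0],[4,0,0.3,0,0]]]}}

```text
time_s: 19.57
tcp_pos: [0.5397, 0.1673, 0.1557]
tool_rot: [-0.057, 0.998, 0.001, -0.001]
ft_force: [0.2, 0.6, -4.2]
finger_gap: 0.0111
grip_force: 49.3
```

```bash
python3 to.py .5425 .1745 .16
```

```text
t 19.57 tcp [0.5397 0.1673 0.1557] psi -173.52 tilt [-0.0018  0.0009] q [ 0.52  0.51 -1.16  1.68  0.48  1.28  0.95] units [-0.12  0.23 -0.14] F [ 0.2  0.6 -4.2] T [ 0.07  -0.02  -0.021]
```

Now turn +103° (20.6 rows).

Call:
{"name": "servo_tool", "arguments": {"series": [[[4,0,0,0,0.5],[4,0,0,0,0.8],[4,0,0,0,1],[4,0,0,0,1],[4,0,0,0,1]]]}}

```text
time_s: 19.98
tcp_pos: [0.541, 0.163, 0.1556]
tool_rot: [0.135, 0.991, -0.0, -0.001]
ft_force: [0.1, 0.4, -3.8]
finger_gap: 0.011
grip_force: 49.2
```

Call:
{"name": "servo_tool", "arguments": {"series": [[[4,0,0,0,1],[4,0,0,0,1],[4,0,0,0,1],[4,0,0,0,1],[4,0,0,0,1]]]}}

```text
time_s: 20.4
tcp_pos: [0.5409, 0.163, 0.1557]
tool_rot: [0.347, 0.938, -0.001, -0.001]
ft_force: [0.6, 0.8, -3.7]
finger_gap: 0.0104
grip_force: 49.3
```

Call:
{"name": "servo_tool", "arguments": {"series": [[[4,0,0,0,1],[4,0,0,0,1],[4,0,0,0,1],[4,0,0,0,1],[4,0,0,0,1]]]}}

```text
time_s: 20.82
tcp_pos: [0.5409, 0.1629, 0.1556]
tool_rot: [0.541, 0.841, -0.001, -0.001]
ft_force: [0.4, 0.5, -4.2]
finger_gap: 0.0109
grip_force: 49.3
```

Call:
{"name": "servo_tool", "arguments": {"series": [[[4,0,0,0,1],[4,0,0,0,1],[4,0,0,0,1],[4,0,0,0,1],[4,0,0,0,1]]]}}

```text
time_s: 21.23
tcp_pos: [0.5409, 0.1629, 0.1556]
tool_rot: [0.711, 0.704, -0.001, -0.0]
ft_force: [0.9, 0.6, -3.7]
finger_gap: 0.0109
grip_force: 49.3
```

Call:
{"name": "servo_tool", "arguments": {"series": [[[4,0,0,0,0.7],[4,0,0,0,0.6],[4,0,0,0,0],[4,0,0,0,0],[4,0,0,0,0]]]}}

```text
time_s: 21.65
tcp_pos: [0.5413, 0.1634, 0.1563]
tool_rot: [0.747, 0.665, -0.0, -0.0]
ft_force: [0.5, -0.4, -3.3]
finger_gap: 0.0107
grip_force: 49.3
```

```bash
python3 to.py .5425 .1745 .16
```

```text
t 21.65 tcp [0.5413 0.1634 0.1563] psi 83.32 tilt [-0.0008 -0.0004] q [ 0.3   0.37 -0.82  1.68  0.28  1.21 -0.7 ] units [ 0.37 -0.   -0.12] F [ 0.5 -0.4 -3.3] T [ 0.014 -0.011  0.008]
```

Call:
{"name": "servo_tool", "arguments": {"series": [[[4,0.19,0,0.3,0],[4,0.18,0,0.5,0],[4,0,0,0.5,0],[4,0,0,0.4,0],[4,0,0,0,0]]]}}

```text
time_s: 22.07
tcp_pos: [0.5409, 0.1744, 0.1021]
tool_rot: [0.747, 0.665, -0.002, -0.001]
ft_force: [0.1, -0.4, -4.7]
finger_gap: 0.0108
grip_force: 49.2
```

```bash
python3 to.py .5425 .1745 .036; python3 -c "
from h import *
shot('w7')"
```

```text
t 22.07 tcp [0.5409 0.1744 0.1021] psi 83.29 tilt [-0.005  -0.0012] q [ 0.26  0.44 -0.79  1.73  0.34  1.13 -0.76] units [0.01 0.06 2.2 ] F [ 0.1 -0.4 -4.7] T [-0.033  0.066 -0.002]
```

View pics/w7.png

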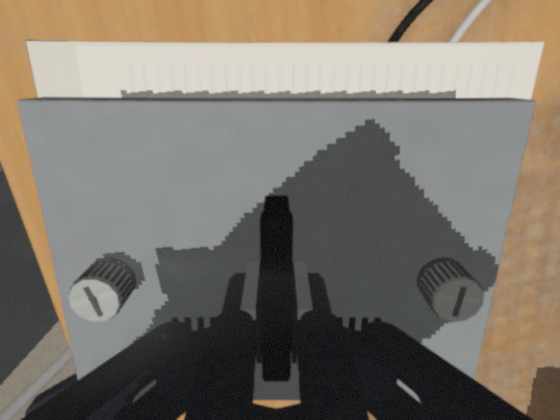

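The cover hangs level above the pad, parallel to it; the pad's far corners are at (28,41) and (543,42).

```bash
python3 - <<'E'
from h import *
s=np.load("pics/w7.npz");c=cam("wrist",s)
A,B=[at_z(c,p,.01) for p in((28,41),(543,42))]
d=B-A;L=np.linalg.norm(d[:2]);u=d[:2]/L;n=np.array([u[1],-u[0]]);
if n[1]>0:n=-n
print(A,B,L,np.degrees(np.arctan2(u[1],u[0])),"centre",(A+B)[:2]/2+n*.105)
E
python3 to.py .5425 .1745 .036
```

```text
[0.40974405 0.29250837 0.01      ] [0.70344939 0.25719413 0.01      ] 0.29582075938942 -6.856157564971076 centre [0.54406212 0.17060211]
t 22.12 tcp [0.5417 0.1746 0.1038] psi 83.28 tilt [-0.0034 -0.0006] q [ 0.26  0.44 -0.8   1.72  0.34  1.13 -0.76] units [0.   0.04 2.26] F [ 0.1 -1.  -3.2] T [-0.012  0.006 -0.015]
```

Call:
{"name": "servo_tool", "arguments": {"series": [[[4,-0.08,0.06,0.4,0],[4,0,0,0.5,0],[4,0,0,0.5,0],[4,0,0,0.4,0],[4,0,0,0.1,0]]]}}

```text
time_s: 22.53
tcp_pos: [0.5436, 0.1715, 0.0468]
tool_rot: [0.748, 0.664, -0.001, -0.0]
ft_force: [-0.7, 0.4, -3.3]
finger_gap: 0.011
grip_force: 49.2
```

Call:
{"name": "servo_tool", "arguments": {"series": [[[4,0,0,0.05,0],[4,0,0,0.05,0],[4,0,0,0,0],[4,0,0,0,0],[4,0,0,0,0]]]}}

```text
time_s: 22.95
tcp_pos: [0.5448, 0.1723, 0.0465]
tool_rot: [0.748, 0.664, 0.0, 0.0]
ft_force: [0.0, -0.1, -3.5]
finger_gap: 0.0106
grip_force: 49.2
```

```bash
python3 to.py .543 .172 .036
```

```text
t 22.95 tcp [0.5448 0.1723 0.0465] psi 83.23 tilt [0.001  0.0001] q [ 0.23  0.51 -0.76  1.77  0.4   1.03 -0.8 ] units [-0.02 -0.06  0.35] F [ 0.  -0.1 -3.5] T [ 0.014  0.014 -0.008]
```

Call:
{"name": "servo_tool", "arguments": {"series": [[[4,0,-0.04,0.07,0],[4,0,0,0.07,0],[4,0,0,0.06,0],[4,0,0,0,0],[4,0,0,0,0]]]}}

```text
time_s: 23.37
tcp_pos: [0.5431, 0.1723, 0.0397]
tool_rot: [0.748, 0.664, -0.0, -0.0]
ft_force: [-0.5, -0.1, -3.3]
finger_gap: 0.0112
grip_force: 49.2
```

Call:
{"name": "servo_tool", "arguments": {"series": [[[4,0,0,0.04,0],[4,0,0,0.03,0],[4,0,0,0,0],[4,0,0,0,0]]]}}

```text
time_s: 23.7
tcp_pos: [0.5432, 0.1723, 0.0378]
tool_rot: [0.748, 0.664, -0.0, 0.0]
ft_force: [0.3, -0.2, -3.5]
finger_gap: 0.0105
grip_force: 49.3
```

Call:
{"name": "servo_tool", "arguments": {"series": [[[4,0,0,0.03,0],[4,0,0,0.03,0],[4,0,0,0,0],[4,0,0,0,0]]]}}

```text
time_s: 24.03
tcp_pos: [0.5431, 0.1723, 0.0359]
tool_rot: [0.748, 0.664, -0.0, 0.0]
ft_force: [0.2, -0.8, -3.8]
finger_gap: 0.0108
grip_force: 49.3
```

Not yet in contact; continue gently.

Call:
{"name": "servo_tool", "arguments": {"series": [[[4,0,0,0.03,0],[4,0,0,0,0],[4,0,0,0,0]]]}}

```text
time_s: 24.28
tcp_pos: [0.5433, 0.1723, 0.0355]
tool_rot: [0.748, 0.664, 0.0, 0.0]
ft_force: [-2.8, -0.5, 5.7]
finger_gap: 0.0111
grip_force: 50.2
```

Call:
{"name": "servo_tool", "arguments": {"series": [[[4,0,0,0.03,0],[4,0,0,0,0],[4,0,0,0,0]]]}}

```text
time_s: 24.53
tcp_pos: [0.5433, 0.1724, 0.0355]
tool_rot: [0.748, 0.664, -0.0, 0.0]
ft_force: [-7.4, -4.1, 15.8]
finger_gap: 0.0109
grip_force: 51.7
```

Call:
{"name": "servo_tool", "arguments": {"series": [[[4,0,0,0.02,0],[4,0,0,0,0],[4,0,0,0,0]]]}}

```text
time_s: 24.78
tcp_pos: [0.5433, 0.1724, 0.0355]
tool_rot: [0.748, 0.664, -0.0, 0.001]
ft_force: [-10.3, -5.2, 23.1]
finger_gap: 0.0108
grip_force: 52.6
```

Call:
{"name": "servo_tool", "arguments": {"series": [[[4,0,0,-0.05,0],[4,0,0,0,0],[4,0,0,0,0]]]}}

```text
time_s: 25.03
tcp_pos: [0.5435, 0.1724, 0.0355]
tool_rot: [0.748, 0.664, 0.0, 0.0]
ft_force: [-3.3, -1.0, 5.9]
finger_gap: 0.0108
grip_force: 50.6
```

Call:
{"name": "servo_tool", "arguments": {"series": [[[50,0,0,0,0],[50,0,0,0,0],[50,0,0,0,0],[50,0,0,0,0],[50,0,0,0,0]]]}}

```text
time_s: 25.45
tcp_pos: [0.5432, 0.1723, 0.0349]
tool_rot: [0.748, 0.664, -0.0, -0.0]
ft_force: [-0.1, -0.5, 0.2]
finger_gap: 0.0505
grip_force: 0.0
```

Call:
{"name": "servo_tool", "arguments": {"series": [[[50,0,0,-0.3,0],[50,0,0,-0.5,0],[50,0,0,-0.7,0],[50,0,0,-0.8,0],[50,0,0,-0.8,0]]]}}

```text
time_s: 25.87
tcp_pos: [0.5429, 0.1725, 0.1296]
tool_rot: [0.747, 0.664, -0.0, -0.0]
ft_force: [0.6, -0.1, -0.4]
finger_gap: 0.0502
grip_force: 0.0
```

Call:
{"name": "servo_tool", "arguments": {"series": [[[50,0,0,-0.8,0],[50,0,0,-0.8,0],[50,0,0,-0.5,0],[50,0,0,0,0],[50,0,0,0,0]]]}}

```text
time_s: 26.28
tcp_pos: [0.5435, 0.1725, 0.1922]
tool_rot: [0.748, 0.664, 0.001, 0.001]
ft_force: [-1.1, 0.6, -1.4]
finger_gap: 0.0501
grip_force: 0.0
```

```bash
python3 to.py .543 .172 .036; python3 -c "
from h import *
im=env.camera('top');a=im[120:320,60:380];cv2.imwrite('pics/fin_top.png',cv2.resize(a,None,fx=1.25,fy=1.25)[:,:,::-1])
shot('w8')
b=cv2.imread('pics/w8.png');t=cv2.imread('pics/fin_top.png');cv2.imwrite('pics/fin.png',np.hstack([cv2.resize(b,(400,300)),cv2.resize(t,(400,300))]))"
```

```text
t 26.28 tcp [0.5435 0.1725 0.1922] psi 83.24 tilt [0.002  0.0001] q [ 0.3   0.35 -0.83  1.63  0.26  1.28 -0.7 ] units [-0.02 -0.03  5.21] F [-1.1  0.6 -1.4] T [-0.026 -0.002 -0.017]
```

View pics/fin.png

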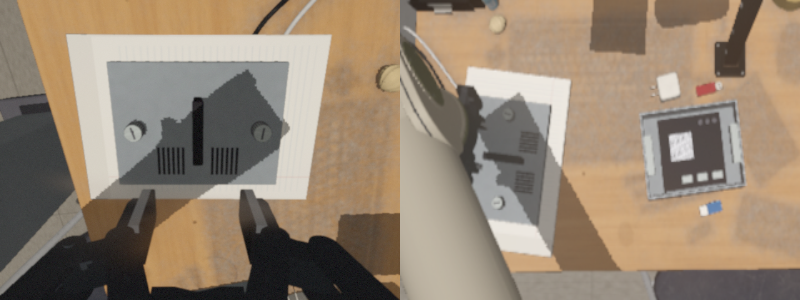

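The cover lies flat and centred on the pad, right way up. The unit is open and its bystanders are undisturbed.

```bash
python3 -c "
from cell import env
print(env.job_done())"
```

```text
the job is handed in; nothing more can be done
None
```

Both thumbscrews popped up, and the cover was lifted off freely and set down flat, right way up and about centred on the note pad; nothing else was seen to move, and the job was handed in at about 26 s.

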